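# Tag the worn-out shock mount

### The job

Three compressor shock mounts stand on check stands: starting with the one on the robot's left and working along to its right, press each yellow pad down about a centimetre with the fingertips and let it spring back. Then push the red tag of the stand with the softest pad fully down, leaving the other two tags up. Only press: do not lift the stands or shift them about, and leave the other things on the bench where they are.

Things in the scene. Friction and masses are not known exactly. Their poses are not given: they have to be found in the camera images.
- unit_a: one of three look-alike check stands, loose on the bench, in a row from the robot's left (+y) to right (-y), 0.2 m apart, places shuffled; 1 to 2 kg. Aluminium plate 150 (x) x 90 (y) x 12 mm, origin under its centre, yaw up to 0.5 rad. 35 mm to its +x: shock mount, blue housing 68 mm across, top at 36 mm, coil and pad. 50 mm to its -x (robot's end): red tag in a black block 30 x 48 mm, top at 42 mm
- pad_a_top (a point): centre of the top face of the yellow, round, level pad on unit_a, 60 mm across with a black centre; 72 mm above the bench at rest, moves with the pad
- pad_a (a joint): how far the pad of unit_a is pressed straight down, m: 0 at rest, 0.016 at its stop; it springs back up when let go. Pressed down 10 mm, the three pads push back with clearly different forces between 3 and 15 N (below 20 N everywhere short of the stop); the softest needs about half the force of the next
- tag_a_top (a point): centre of the top face of the red tag of unit_a: a level cap 22 (stand's x) x 34 (stand's y) x 8 mm on a stem; 68 mm above the bench when up, 50 mm when fully down (cap resting on the guide block)
- tag_a (a joint): how far the tag of unit_a is pushed straight down, m: 0 up (all start so), 0.018 fully down; slides with about 5 N of friction and stays where it is left, so a pushed tag does not come up again
- unit_b: one of three look-alike check stands, loose on the bench, in a row from the robot's left (+y) to right (-y), 0.2 m apart, places shuffled; 1 to 2 kg. Aluminium plate 150 (x) x 90 (y) x 12 mm, origin under its centre, yaw up to 0.5 rad. 35 mm to its +x: shock mount, blue housing 68 mm across, top at 36 mm, coil and pad. 50 mm to its -x (robot's end): red tag in a black block 30 x 48 mm, top at 42 mm
- pad_b_top (a point): centre of the top face of the yellow, round, level pad on unit_b, 60 mm across with a black centre; 72 mm above the bench at rest, moves with the pad
- pad_b (a joint): how far the pad of unit_b is pressed straight down, m: 0 at rest, 0.016 at its stop; it springs back up when let go. Pressed down 10 mm, the three pads push back with clearly different forces between 3 and 15 N (below 20 N everywhere short of the stop); the softest needs about half the force of the next
- tag_b_top (a point): centre of the top face of the red tag of unit_b: a level cap 22 (stand's x) x 34 (stand's y) x 8 mm on a stem; 68 mm above the bench when up, 50 mm when fully down (cap resting on the guide block)
- tag_b (a joint): how far the tag of unit_b is pushed straight down, m: 0 up (all start so), 0.018 fully down; slides with about 5 N of friction and stays where it is left, so a pushed tag does not come up again
- unit_c: one of three look-alike check stands, loose on the bench, in a row from the robot's left (+y) to right (-y), 0.2 m apart, places shuffled; 1 to 2 kg. Aluminium plate 150 (x) x 90 (y) x 12 mm, origin under its centre, yaw up to 0.5 rad. 35 mm to its +x: shock mount, blue housing 68 mm across, top at 36 mm, coil and pad. 50 mm to its -x (robot's end): red tag in a black block 30 x 48 mm, top at 42 mm
- pad_c_top (a point): centre of the top face of the yellow, round, level pad on unit_c, 60 mm across with a black centre; 72 mm above the bench at rest, moves with the pad
- pad_c (a joint): how far the pad of unit_c is pressed straight down, m: 0 at rest, 0.016 at its stop; it springs back up when let go. Pressed down 10 mm, the three pads push back with clearly different forces between 3 and 15 N (below 20 N everywhere short of the stop); the softest needs about half the force of the next
- tag_c_top (a point): centre of the top face of the red tag of unit_c: a level cap 22 (stand's x) x 34 (stand's y) x 8 mm on a stem; 68 mm above the bench when up, 50 mm when fully down (cap resting on the guide block)
- tag_c (a joint): how far the tag of unit_c is pushed straight down, m: 0 up (all start so), 0.018 fully down; slides with about 5 N of friction and stays where it is left, so a pushed tag does not come up again
- oil: bystander: loose green oil bottle with a black cap, 48 mm across, 110 mm tall, origin under its centre, stands beyond the row
- jar: bystander: loose amber jar with a steel lid, 56 mm across, 60 mm tall, origin under its centre, stands past the left end of the row
- wrench: bystander: loose open-ended wrench lying flat, 160 mm long along its x, past the right end of the row
- bush: bystander: loose black rubber bush (short tube), 44 mm across, 26 mm tall, origin under its centre, beyond the row
There are look-alikes about, which are no part of the job. What is shaped like the unit_a but purple is not meant. What is shaped like the unit_b but orange is not meant.

How it is judged:
On the way, in this order (a step that is already met when the one before it is completed fails the run):
1. the left stand's pad is pressed down at least 5 mm (((world y of unit_a above 0.1 m and value of joint pad_a above 0.005 m) or (world y of unit_b above 0.1 m and value of joint pad_b above 0.005 m) or (world y of unit_c above 0.1 m and value of joint pad_c above 0.005 m))), for 0.05 s.
2. the middle stand's pad is pressed down at least 5 mm (((world y of unit_a between -0.1 and 0.1 m and value of joint pad_a above 0.005 m) or (world y of unit_b between -0.1 and 0.1 m and value of joint pad_b above 0.005 m) or (world y of unit_c between -0.1 and 0.1 m and value of joint pad_c above 0.005 m))), for 0.05 s.
3. the right stand's pad is pressed down at least 5 mm (((world y of unit_a below -0.1 m and value of joint pad_a above 0.005 m) or (world y of unit_b below -0.1 m and value of joint pad_b above 0.005 m) or (world y of unit_c below -0.1 m and value of joint pad_c above 0.005 m))), for 0.05 s.
4. the tag of the stand with the softest pad is fully down (at least 15 of its 18 mm) (value of joint tag_b above 0.015 m), for 0.1 s.
At the end, for the whole second after the job is handed in: The tag of the stand with the softest pad is down by at least 15 of its 18 mm, the other two tags are up (within 4 mm), all pads have sprung back (within 3 mm), the stands rest flat within 40 mm of where they stood, and the oil bottle, jar, wrench and bush are within 30 mm of where they stood (value of joint tag_b above 0.015 m and value of joint each of tag_a, tag_c below 0.004 m and value of joint each of pad_a, pad_b, pad_c below 0.003 m and height (world z) of each of unit_a, unit_b, unit_c below 0.006 m and angle between each of unit_a, unit_b, unit_c's own z axis and vertical below 0.08 rad and distance of each of unit_a, unit_b, unit_c from where it was at the start of the episode below 0.04 m and linear speed of each of unit_a, unit_b, unit_c below 0.02 m/s and distance of each of oil, jar, wrench, bush from where it was at the start of the episode below 0.03 m); the robot touches nothing.
It fails at once if the tag of a stand other than the softest is pushed down by more than 6 mm (value of joint any of tag_a, tag_c above 0.006 m).
It fails at once if a stand is lifted by more than 12 mm, tipped by more than 0.2 rad or shifted by more than 50 mm (height (world z) of any of unit_a, unit_b, unit_c above 0.012 m or angle between any of unit_a, unit_b, unit_c's own z axis and vertical above 0.2 rad or distance of any of unit_a, unit_b, unit_c from where it was at the start of the episode above 0.05 m).
It fails at once if the oil bottle, jar, wrench or bush is moved or lifted by more than 40 mm (distance of any of oil, jar, wrench, bush from where it was at the start of the episode above 0.04 m).
It also fails if it takes over 56 s, if anything falls off the work surface, if the arm or the gripper's body presses on something with over 40 N, if the wrist force passes 120 N, or if a joint passes its speed limit or range.

### The arm

A 6-joint arm with a two-finger parallel gripper is mounted at the origin on the work surface. World frame = base frame: x ahead of the robot, y to its left, z up, the work surface at z = 0. Lengths are in m, angles in rad, forces in N, time in s.
With the tool pointing down it reaches from about 0.3 to 0.775 m from the base axis. Payload 14.6 kg.
Tool frame: the origin (TCP) lies on the front face of the gripper's body, between the roots of the fingers; the fingertips stand 73 mm ahead of it and the grasp point (between the pads) lies 54 mm ahead of it; z points along the fingers, y is the line along which they close (so a half turn about z gives the same grasp; the last joint's range is limited). The gripper opens to 85 mm and grips with 20 to 120 N. Pads are 22 mm wide; open, the fingers measure 114 mm over their backs; the gripper's body (76 mm by 85 mm) begins 54 mm behind the grasp point. The pads swing forward as they close: fully open they stand 13 mm farther back than shut.
Start: joints at [1.175, 0.3, 1.521, -0, 1.321, -0.067], TCP at [0.178, 0.521, 0.304] pointing down, gripper open.
Joint ranges: [-3.03, 3.03], [-0.79, 2.21], [0.23, 2.52], [-1.04, 4.18], [0, 3.07], [-2.55, 2.55]. Speed limits (rad/s): [2.22, 2.22, 2.57, 3.14, 3.14, 3.14].

### API

Orientations are given as a unit quaternion [x, y, z, w].
In Python, from rig import bot gives the robot as it stands.
- The arm moves only by the shell command python3 -m crank 'ROWS' [FORCE]. ROWS is JSON, a list of rows, each an object with "rotation": the turn, a rotation vector about the tool's x, y, z in degrees, a list of three; "xyz": the shift along the tool's x, y, z in mm, a list of three; "grip": the gripper's target within -1 to 1 (shut at 1, half-way at 0, fully open at -1). In form: [{"rotation": [wx, wy, wz], "xyz": [dx, dy, dz], "grip": grip}, ...]. A call has exactly 5 rows; each row is the pose to reach, as a shift and turn from the pose commanded when the call began, along the tool's axes at that moment; what a row does not reach only later rows make up. A row lasts 1/8 s, in which the tool goes at most 62.5 mm and 10.7 degrees, less where a joint would pass 70% of its speed; a pose out of reach is approached as far as the arm can. A call with a gripper value outside its range is refused whole. The fingers move at their own pace and stop on an object; FORCE is the grip in N (left out, the last holds). Time passes only in rows, so rows that repeat a pose let the fingers close, or fill a call up. It gives the time, the measured TCP pose, the force, the opening and the grip force at its end, in the units of the state.
- bot.read_state(): the state, without advancing time (a new reading comes with each control period).
- bot.get_image(name): name is "side" or "top" or "wrist"; returns the picture (420x560x3 uint8, red, green, blue); there is no depth.
- bot.camera_params(name): a dict with "camera_matrix" (3x3 intrinsics, pixels), "R" (3x3) and "t" (3): a world point X has camera coordinates R X + t; the wrist camera has in their place "hand_eye" (4x4, takes a point from camera to tool coordinates, whose origin is the TCP and whose axes are the flange's). Camera axes: x right, y down, z forward; pixel columns grow to the right and rows downward; lengths in m; the calibration is good to about 2 mm. A picture is of the moment at which its call begins: read the wrist's pose just before it. camera_params takes no time and is no camera call.
- bot.hand_in(): hands the job in; it is judged then, once.
The state is a dict: "time_s": time; "joint_positions": joint angles; "qvel": joint speeds; "joint_torque": joint torques, N m; "tcp_pos": TCP position; "eef_rot": TCP orientation; "ft_force": force on the tool from outside, world axes, zero at the start; "torque": the same for the moment, N m; "opening": opening from 0.0 (shut) to 1.0 (fully open); "finger_force": force on a finger pad.
Only numpy, scipy, OpenCV 4.12 (cv2) and the standard library are available. Lean on these libraries where they do the work, as an engineer would, in place of code of your own. Each camera call takes 0.05 s, during which the arm holds its last target. There are 200 camera calls.

## Working session

There is one attempt and no reset: what is moved stays moved. The work goes in short steps, Python scripts to look and compute and a shell command to move; the robot and the scene stay as the last step left them, time stands still between calls to the robot, and variables do not carry over. Pictures are saved under pics/ and viewed, at most 10 in all, crops included, and the job is handed in when it is done.

```bash
mkdir -p pics
python3 - <<'E'
from rig import bot
import cv2,json
print(bot.read_state())
for n in("top","side"):
    cv2.imwrite(f"pics/{n}0.png",bot.get_image(n)[:,:,::-1])
    print(n,bot.camera_params(n))
print(bot.camera_params("wrist"))
E
```

```text
{'time_s': 0.0, 'joint_positions': array([ 1.17536350e+00,  3.00479072e-01,  1.52162570e+00, -9.19985631e-06,
        1.32067091e+00, -6.65802852e-02]), 'qvel': array([-2.77650325e-05,  1.62550659e-04,  1.58953325e-03, -6.40959511e-04,
       -4.91405244e-05, -1.03804915e-03]), 'joint_torque': array([-1.25511055e-03, -5.43501842e+01, -3.61799419e+01, -4.31422723e-05,
        3.92019123e-03, -1.12358916e-05]), 'tcp_pos': array([0.17755942, 0.52038326, 0.30329801]), 'eef_rot': array([ 1.63685214e-01,  9.86512443e-01, -5.76824853e-04, -1.31094582e-04]), 'ft_force': array([ 1.12090089, -0.1114531 ,  0.06835042]), 'torque': array([ 0.03168108,  0.02731991, -0.01117873]), 'finger_force': 0.0, 'opening': 1.0005377379516103}
top {'camera_matrix': array([[422.04922073,   0.        , 286.24260227],
       [  0.        , 422.04922073, 211.19148148],
       [  0.        ,   0.        ,   1.        ]]), 'R': array([[-0.00701499, -0.99975286, -0.02109502],
       [-0.98652947,  0.01036692, -0.16325481],
       [ 0.16343315,  0.01966563, -0.98635839]]), 't': array([0.00485284, 0.55912544, 0.9159351
[... 210 characters left out ...]
0.36398996,  0.00939419],
       [-0.26660843,  0.66415558, -0.6984392 ],
       [ 0.24798565, -0.65299976, -0.71560774]]), 't': array([0.50177112, 0.19074965, 0.88622504])}
{'camera_matrix': array([[296.46609919,   0.        , 277.41885834],
       [  0.        , 296.46609919, 214.2011836 ],
       [  0.        ,   0.        ,   1.        ]]), 'hand_eye': array([[ 3.10255314e-04, -9.57182390e-01, -2.89485364e-01,
         7.34641054e-02],
       [ 9.99999940e-01,  3.40796899e-04, -5.50960315e-05,
        -2.98279869e-05],
       [ 1.51392666e-04, -2.89485330e-01,  9.57182439e-01,
        -7.05145644e-02],
       [ 0.00000000e+00,  0.00000000e+00,  0.00000000e+00,
         1.00000000e+00]])}
```

View pics/top0.png

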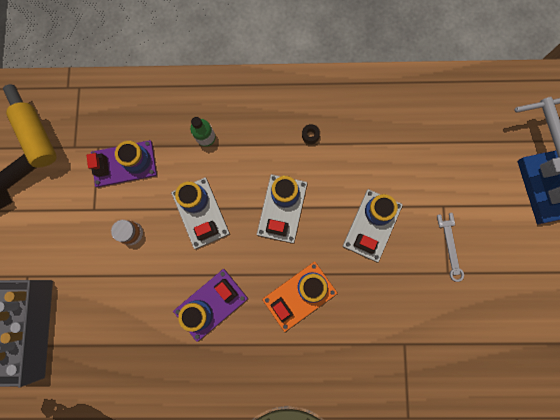

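The top view shows the three aluminium stands: pads at about (188,196), (285,190), (383,209) and tags at (205,231), (277,227), (368,243). Purple and orange decoys sit nearer the robot and at the upper left. Next I'll measure.

```bash
cat > h.py <<'E'
import numpy as np,cv2
from rig import bot
from scipy.spatial.transform import Rotation as Ro
def cam(n,st=None):
    p=bot.camera_params(n);K=p["camera_matrix"]
    if "R" in p: return K,p["R"].T,-p["R"].T@p["t"]
    T=p["hand_eye"];Rt=Ro.from_quat(st["eef_rot"]).as_matrix()
    return K,Rt@T[:3,:3],Rt@T[:3,3]+st["tcp_pos"]
def cast(c,uv,z):
    K,R,o=c;d=R@np.linalg.solve(K,[uv[0],uv[1],1]);return o+d*(z-o[2])/d[2]
def blobs(img,kind,amin=60):
    h=cv2.cvtColor(img,cv2.COLOR_RGB2HSV)
    if kind=="y": m=cv2.inRange(h,(20,140,110),(32,255,255))
    else: m=cv2.inRange(h,(0,190,110),(6,255,255))|cv2.inRange(h,(175,190,110),(180,255,255))
    cs,_=cv2.findContours(m,cv2.RETR_EXTERNAL,cv2.CHAIN_APPROX_NONE)
    return [(cv2.minEnclosingCircle(c) if kind=="y" else cv2.minAreaRect(c)) +(cv2.contourArea(c),) for c in cs if cv2.contourArea(c)>amin]
E
python3 - <<'E'
from h import *
np.set_printoptions(precision=3,suppress=True)
for n in("top","side"):
    im=cv2.imread(f"pics/{n}0.png")[:,:,::-1].copy();c=cam(n)
    for k,z in(("y",.072),("r",.068)):
        for b in blobs(im,k): print(n,k,np.round(b[0]),np.round(b[1],1),b[-1],cast(c,b[0],z)[:2])
E
```

```text
top y [192. 317.] 14.1 563.0 [0.328 0.204]
top y [313. 287.] 13.9 553.5 [ 0.388 -0.057]
top y [384. 207.] 13.5 503.0 [ 0.562 -0.216]
top y [188. 194.] 13.0 478.0 [0.597 0.22 ]
top y [284. 188.] 12.9 481.5 [0.606 0.003]
top y [128. 153.] 13.0 453.0 [0.694 0.362]
top y [ 26. 132.] 31.1 1340.5 [0.747 0.602]
top r [281. 310.] [15.8  9.7] 139.0 [0.34  0.013]
top r [223. 291.] [15.6 10. ] 138.0 [0.382 0.138]
top r [368. 242.] [15.5  9.4] 124.0 [ 0.485 -0.18 ]
top r [203. 229.] [ 9.1 15.1] 116.5 [0.518 0.186]
top r [276. 225.] [14.8  9.5] 118.5 [0.524 0.022]
top r [ 91. 160.] [13.7  9.1] 105.0 [0.679 0.446]
side y [112. 328.] 17.8 706.5 [0.692 0.367]
side y [338. 322.] 16.1 665.5 [0.327 0.208]
side y [200. 283.] 15.2 549.0 [0.594 0.225]
side y [342. 214.] 13.0 352.0 [ 0.388 -0.053]
side y [241. 207.] 12.4 75.5 [0.605 0.009]
side y [493. 108.] 25.8 304.0 [ 0.093 -0.633]
side y [370.  88.] 19.9 275.5 [ 0.447 -0.612]
side r [ 90. 374.] [21.2 13.5] 228.0 [0.677 0.449]
side r [320. 285.] [ 9.9 17.2] 130.5 [0.381 0.143]
side r [244. 282.] [13. 10.] 103.5 [0.518 0.191]
side r [356. 245.] [10.  16.9] 122.0 [0.34  0.018]
side r [272. 224.] [ 7.9 12.9] 75.0 [0.523 0.027]
```

View pics/side0.png

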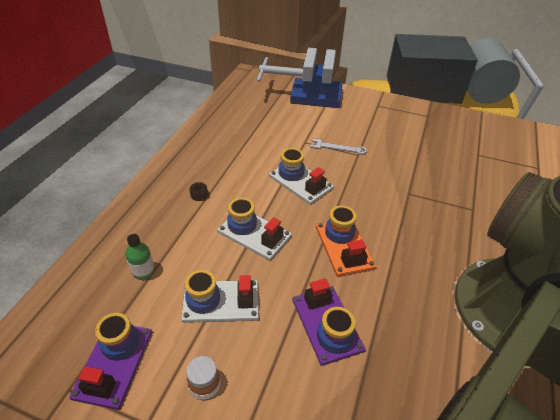

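The pads and tags agree across both views, with a pad–tag distance of about 85 mm on each stand. Moving above the left pad, shutting the gripper on the way.

```bash
python3 -m crank '[{"rotation":[0,0,0],"xyz":[-59,-18,12],"grip":1},{"rotation":[0,0,0],"xyz":[-118,-36,24],"grip":1},{"rotation":[0,0,0],"xyz":[-176,-53,36],"grip":1},{"rotation":[0,0,0],"xyz":[-235,-71,48],"grip":1},{"rotation":[0,0,0],"xyz":[-293,-88,60],"grip":1}]' 40
python3 -m crank '[{"rotation":[0,0,0],"xyz":[-50,-15,10],"grip":1},{"rotation":[0,0,0],"xyz":[-100,-30,20],"grip":1},{"rotation":[0,0,0],"xyz":[-150,-45,30],"grip":1},{"rotation":[0,0,0],"xyz":[-200,-59,40],"grip":1},{"rotation":[0,0,0],"xyz":[-200,-59,40],"grip":1}]'
python3 - <<'E'
from h import *
np.set_printoptions(precision=4,suppress=True)
st=bot.read_state();im=bot.get_image("wrist");cv2.imwrite("pics/w1.png",im[:,:,::-1]);c=cam("wrist",st)
print(st)
for k,z in(("y",.072),("r",.068)):
    for b in blobs(im,k): print(k,np.round(b[0]),np.round(b[1],1),b[-1],cast(c,b[0],z)[:2])
E
```

```text
time_s: 0.72
tcp_pos: [0.4279, 0.3412, 0.2434]
eef_rot: [0.164, 0.987, -0.0, -0.0]
ft_force: [-0.1, 1.6, 0.3]
opening: 0.001
finger_force: 0.0
time_s: 1.35
tcp_pos: [0.5983, 0.2197, 0.202]
eef_rot: [0.165, 0.986, -0.001, -0.001]
ft_force: [-1.0, 1.5, 0.1]
opening: 0.002
finger_force: 0.0
{'time_s': 1.35, 'joint_positions': array([ 0.2946,  0.5858,  1.3562, -0.0003,  1.2018, -0.9438]), 'qvel': array([ 0.0597, -0.0481,  0.0438,  0.01  ,  0.0014,  0.0321]), 'joint_torque': array([ -3.1983, -66.9826, -36.34  ,  -0.2026,  -0.0586,  -0.5755]), 'tcp_pos': array([0.5983, 0.2197, 0.202 ]), 'eef_rot': array([ 0.1654,  0.9862, -0.0006, -0.001 ]), 'ft_force': array([-0.9728,  1.5246,  0.0549]), 'torque': array([ 0.0096, -0.0137,  0.018 ]), 'finger_force': 0.0, 'opening': 0.0023367118800656696}
y [ 31. 320.] 39.5 1957.5 [0.6051 0.0108]
y [492. 284.] 43.3 4759.0 [0.691  0.3602]
y [277. 229.] 41.1 1945.0 [0.5961 0.2201]
r [ 17. 221.] [29.2 34.6] 735.5 [0.5303 0.0425]
r [193. 140.] [34.6 49.5] 1609.0 [0.5193 0.1867]
```

View pics/w1.png

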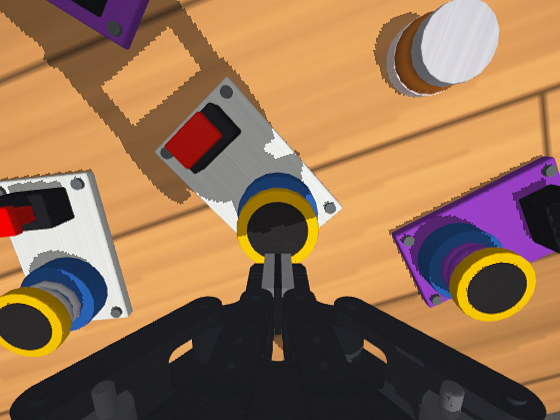

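The left pad is centred at (277,229), straight under the shut fingertips, and the jar and purple decoy are well clear. Descending to just above it, then to about 10 mm in.

```bash
python3 -m crank '[{"rotation":[0,0,0],"xyz":[0,0,20],"grip":1},{"rotation":[0,0,0],"xyz":[0,0,40],"grip":1},{"rotation":[0,0,0],"xyz":[0,0,50],"grip":1},{"rotation":[0,0,0],"xyz":[0,0,50],"grip":1},{"rotation":[0,0,0],"xyz":[0,0,50],"grip":1}]'
python3 -m crank '[{"rotation":[0,0,0],"xyz":[0,0,4],"grip":1},{"rotation":[0,0,0],"xyz":[0,0,8],"grip":1},{"rotation":[0,0,0],"xyz":[0,0,12],"grip":1},{"rotation":[0,0,0],"xyz":[0,0,12],"grip":1},{"rotation":[0,0,0],"xyz":[0,0,12],"grip":1}]'
```

```text
time_s: 2.02
tcp_pos: [0.5969, 0.2224, 0.1544]
eef_rot: [0.164, 0.987, 0.0, 0.0]
ft_force: [-0.5, 0.2, 0.1]
opening: 0.001
finger_force: 0.0
time_s: 2.65
tcp_pos: [0.5968, 0.2222, 0.1422]
eef_rot: [0.164, 0.987, 0.0, 0.0]
ft_force: [-2.0, -0.6, 6.0]
opening: -0.001
finger_force: 2.4
```

```bash
python3 -m crank '[{"rotation":[0,0,0],"xyz":[0,0,2],"grip":1},{"rotation":[0,0,0],"xyz":[0,0,4],"grip":1},{"rotation":[0,0,0],"xyz":[0,0,4],"grip":1},{"rotation":[0,0,0],"xyz":[0,0,4],"grip":1},{"rotation":[0,0,0],"xyz":[0,0,4],"grip":1}]'
python3 -m crank '[{"rotation":[0,0,0],"xyz":[0,0,1],"grip":1},{"rotation":[0,0,0],"xyz":[0,0,3],"grip":1},{"rotation":[0,0,0],"xyz":[0,0,3],"grip":1},{"rotation":[0,0,0],"xyz":[0,0,3],"grip":1},{"rotation":[0,0,0],"xyz":[0,0,3],"grip":1}]'
```

```text
time_s: 3.28
tcp_pos: [0.5968, 0.2222, 0.1385]
eef_rot: [0.164, 0.987, 0.0, 0.0]
ft_force: [-3.0, -1.7, 8.4]
opening: 0.002
finger_force: 4.2
time_s: 3.9
tcp_pos: [0.5968, 0.2222, 0.1358]
eef_rot: [0.164, 0.987, 0.0, 0.0]
ft_force: [-4.3, -2.8, 10.7]
opening: -0.002
finger_force: 5.5
```

Left pad: 10.7 N at about 9 mm in. Retracting and moving to the middle pad.

```bash
python3 -m crank '[{"rotation":[0,0,0],"xyz":[0,0,-25],"grip":1},{"rotation":[0,0,0],"xyz":[0,0,-50],"grip":1},{"rotation":[0,0,0],"xyz":[-15,-39,-60],"grip":1},{"rotation":[0,0,0],"xyz":[-35,-91,-60],"grip":1},{"rotation":[0,0,0],"xyz":[-55,-143,-60],"grip":1}]'
python3 -m crank '[{"rotation":[0,0,0],"xyz":[-15,-39,0],"grip":1},{"rotation":[0,0,0],"xyz":[-23,-59,0],"grip":1},{"rotation":[0,0,0],"xyz":[-23,-59,0],"grip":1},{"rotation":[0,0,0],"xyz":[-23,-59,0],"grip":1},{"rotation":[0,0,0],"xyz":[-23,-59,0],"grip":1}]'
python3 - <<'E'
from h import *
np.set_printoptions(precision=4,suppress=True)
st=bot.read_state();im=bot.get_image("wrist");cv2.imwrite("pics/w2.png",im[:,:,::-1]);c=cam("wrist",st)
print(st["tcp_pos"],st["ft_force"])
for k,z in(("y",.072),("r",.068)):
    for b in blobs(im,k): print(k,np.round(b[0]),np.round(b[1],1),b[-1],cast(c,b[0],z)[:2])
E
```

```text
time_s: 4.53
tcp_pos: [0.6024, 0.0677, 0.1948]
eef_rot: [0.163, 0.987, 0.0, 0.0]
ft_force: [1.0, 0.6, -0.1]
opening: -0.003
finger_force: 0.0
time_s: 5.15
tcp_pos: [0.6053, 0.0071, 0.1948]
eef_rot: [0.163, 0.987, 0.0, -0.0]
ft_force: [-0.1, 0.4, -0.6]
opening: 0.0
finger_force: 0.0
[0.6053 0.0071 0.1948] [-0.0853  0.4349 -0.5517]
y [  0. 275.] 30.0 804.5 [ 0.5701 -0.1938]
y [272. 239.] 42.1 1846.5 [0.6068 0.0027]
y [558. 130.] 35.5 665.0 [0.5951 0.1966]
r [258. 113.] [37.1 53.6] 1837.0 [0.5253 0.0215]
r [520.   9.] [36.9 70.7] 1574.0 [0.5201 0.183 ]
```

View pics/w2.png

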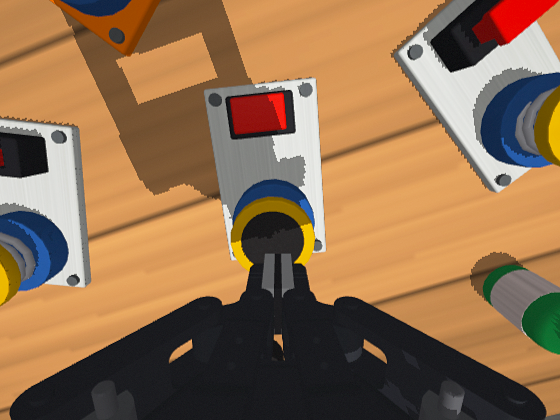

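The middle pad is centred at (272,239), within about 4 mm of the fingertips. Pressing to the same two depths as before.

```bash
python3 -m crank '[{"rotation":[0,0,0],"xyz":[0,-3,25],"grip":1},{"rotation":[0,0,0],"xyz":[0,-3,42],"grip":1},{"rotation":[0,0,0],"xyz":[0,-3,48],"grip":1},{"rotation":[0,0,0],"xyz":[0,-3,52.6],"grip":1},{"rotation":[0,0,0],"xyz":[0,-3,52.6],"grip":1}]'
python3 -m crank '[{"rotation":[0,0,0],"xyz":[0,0,3],"grip":1},{"rotation":[0,0,0],"xyz":[0,0,6.4],"grip":1},{"rotation":[0,0,0],"xyz":[0,0,6.4],"grip":1},{"rotation":[0,0,0],"xyz":[0,0,6.4],"grip":1},{"rotation":[0,0,0],"xyz":[0,0,6.4],"grip":1}]'
```

```text
time_s: 5.82
tcp_pos: [0.6045, 0.0031, 0.1425]
eef_rot: [0.164, 0.987, 0.0, 0.0]
ft_force: [-0.5, 0.7, 0.8]
opening: 0.002
finger_force: 0.4
time_s: 6.45
tcp_pos: [0.6045, 0.003, 0.1361]
eef_rot: [0.164, 0.987, 0.0, 0.0]
ft_force: [1.4, 0.8, 1.7]
opening: 0.001
finger_force: 1.3
```

```bash
python3 -m crank '[{"rotation":[0,0,0],"xyz":[0,0,2],"grip":1},{"rotation":[0,0,0],"xyz":[0,0,3],"grip":1},{"rotation":[0,0,0],"xyz":[0,0,3],"grip":1},{"rotation":[0,0,0],"xyz":[0,0,3],"grip":1},{"rotation":[0,0,0],"xyz":[0,0,3],"grip":1}]'
python3 - <<'E'
from h import *
st=bot.read_state();print(st["tcp_pos"],st["ft_force"])
im=bot.get_image("side");cv2.imwrite("pics/s1.png",cv2.resize(im[160:300,180:320,::-1],(560,560),interpolation=2))
E
```

```text
time_s: 7.08
tcp_pos: [0.6044, 0.003, 0.133]
eef_rot: [0.164, 0.987, -0.0, 0.0]
ft_force: [2.6, 0.0, 3.8]
opening: -0.0
finger_force: 1.8
[0.60439251 0.0029739  0.13295477] [2.60104808 0.03972228 3.80161656]
```

View pics/s1.png

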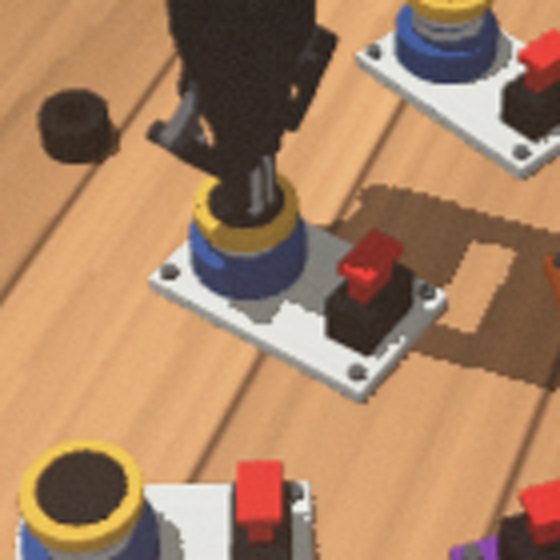

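The middle pad is clearly pressed and its coil hidden, with only 3.8 N at about 12 mm. The left pad has sprung back and all tags are up. Moving to the right pad.

```bash
python3 -m crank '[{"rotation":[0,0,0],"xyz":[0,0,-25],"grip":1},{"rotation":[0,0,0],"xyz":[0,0,-52],"grip":1},{"rotation":[0,0,0],"xyz":[-6,-40,-62],"grip":1},{"rotation":[0,0,0],"xyz":[-13,-95,-62],"grip":1},{"rotation":[0,0,0],"xyz":[-20,-150,-62],"grip":1}]'
python3 -m crank '[{"rotation":[0,0,0],"xyz":[-6,-40,0],"grip":1},{"rotation":[0,0,0],"xyz":[-10,-69,0],"grip":1},{"rotation":[0,0,0],"xyz":[-10,-69,0],"grip":1},{"rotation":[0,0,0],"xyz":[-10,-69,0],"grip":1},{"rotation":[0,0,0],"xyz":[-10,-69,0],"grip":1}]'
python3 - <<'E'
from h import *
np.set_printoptions(precision=4,suppress=True)
st=bot.read_state();im=bot.get_image("wrist");cv2.imwrite("pics/w3.png",im[:,:,::-1]);c=cam("wrist",st)
print(st["tcp_pos"],st["ft_force"])
for k,z in(("y",.072),("r",.068)):
    for b in blobs(im,k): print(k,np.round(b[0]),np.round(b[1],1),b[-1],cast(c,b[0],z)[:2])
E
```

```text
time_s: 7.75
tcp_pos: [0.5738, -0.1467, 0.1943]
eef_rot: [0.163, 0.987, 0.0, -0.001]
ft_force: [0.0, 0.9, 0.2]
opening: -0.002
finger_force: 0.0
time_s: 8.38
tcp_pos: [0.5622, -0.2129, 0.1947]
eef_rot: [0.163, 0.987, 0.0, -0.0]
ft_force: [-0.3, -0.1, -0.2]
opening: 0.003
finger_force: 0.0
[ 0.5622 -0.2129  0.1947] [-0.3236 -0.1267 -0.1887]
y [272. 236.] 42.1 1900.0 [ 0.5618 -0.217 ]
r [286. 110.] [53.9 37. ] 1868.5 [ 0.4862 -0.1815]
```

View pics/w3.png

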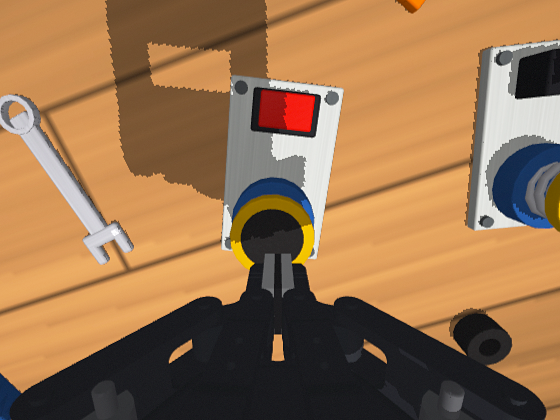

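The right pad is at (272,236), about 4 mm to one side. Pressing it to the same depths.

```bash
python3 -m crank '[{"rotation":[0,0,0],"xyz":[0,-3,25],"grip":1},{"rotation":[0,0,0],"xyz":[0,-3,42],"grip":1},{"rotation":[0,0,0],"xyz":[0,-3,48],"grip":1},{"rotation":[0,0,0],"xyz":[0,-3,52.6],"grip":1},{"rotation":[0,0,0],"xyz":[0,-3,52.6],"grip":1}]'
python3 -m crank '[{"rotation":[0,0,0],"xyz":[0,0,3],"grip":1},{"rotation":[0,0,0],"xyz":[0,0,6.4],"grip":1},{"rotation":[0,0,0],"xyz":[0,0,6.4],"grip":1},{"rotation":[0,0,0],"xyz":[0,0,6.4],"grip":1},{"rotation":[0,0,0],"xyz":[0,0,6.4],"grip":1}]'
python3 -m crank '[{"rotation":[0,0,0],"xyz":[0,0,2],"grip":1},{"rotation":[0,0,0],"xyz":[0,0,3],"grip":1},{"rotation":[0,0,0],"xyz":[0,0,3],"grip":1},{"rotation":[0,0,0],"xyz":[0,0,3],"grip":1},{"rotation":[0,0,0],"xyz":[0,0,3],"grip":1}]'
```

```text
time_s: 9.05
tcp_pos: [0.5613, -0.2167, 0.1427]
eef_rot: [0.164, 0.987, 0.0, 0.0]
ft_force: [-0.8, 1.5, 3.4]
opening: -0.002
finger_force: 1.1
time_s: 9.68
tcp_pos: [0.5614, -0.2168, 0.1364]
eef_rot: [0.164, 0.987, -0.0, 0.001]
ft_force: [-0.7, 2.1, 6.1]
opening: 0.001
finger_force: 3.0
time_s: 10.3
tcp_pos: [0.5614, -0.2168, 0.1336]
eef_rot: [0.164, 0.987, -0.0, 0.001]
ft_force: [-2.1, 1.9, 7.2]
opening: 0.002
finger_force: 3.8
```

Middle is softest: about 1.7–3.8 N, against 6.1–7.2 N on the right and 10.7 N on the left. Moving above the middle stand's tag.

```bash
python3 -m crank '[{"rotation":[0,0,0],"xyz":[0,0,-25],"grip":1},{"rotation":[0,0,0],"xyz":[0,0,-55],"grip":1},{"rotation":[0,0,0],"xyz":[20,38,-62],"grip":1},{"rotation":[0,0,0],"xyz":[46,88,-62],"grip":1},{"rotation":[0,0,0],"xyz":[72,138,-62],"grip":1}]'
python3 -m crank '[{"rotation":[0,0,0],"xyz":[20,38,0],"grip":1},{"rotation":[0,0,0],"xyz":[41,77,0],"grip":1},{"rotation":[0,0,0],"xyz":[41,77,0],"grip":1},{"rotation":[0,0,0],"xyz":[41,77,0],"grip":1},{"rotation":[0,0,0],"xyz":[41,77,0],"grip":1}]'
python3 - <<'E'
from h import *
np.set_printoptions(precision=4,suppress=True)
st=bot.read_state();im=bot.get_image("wrist");cv2.imwrite("pics/w4.png",im[:,:,::-1]);c=cam("wrist",st)
print(st["tcp_pos"],st["ft_force"])
for k,z in(("y",.072),("r",.068)):
    for b in blobs(im,k): print(k,np.round(b[0]),np.round(b[1],1),b[-1],cast(c,b[0],z)[:2])
E
```

```text
time_s: 10.92
tcp_pos: [0.537, -0.0616, 0.1948]
eef_rot: [0.164, 0.986, -0.0, 0.0]
ft_force: [0.3, 0.3, -0.3]
opening: -0.003
finger_force: 0.0
time_s: 11.55
tcp_pos: [0.5237, 0.0222, 0.1948]
eef_rot: [0.164, 0.986, -0.0, 0.0]
ft_force: [-0.4, -0.1, 0.1]
opening: 0.0
finger_force: 0.0
[0.5237 0.0222 0.1948] [-0.3617 -0.1027  0.1143]
y [ 12. 389.] 11.9 108.5 [ 0.5814 -0.2307]
y [ 29. 352.] 34.4 1373.5 [ 0.5542 -0.1966]
y [558. 240.] 38.5 1553.5 [0.5911 0.2063]
y [82. 73.] 59.5 8831.5 [ 0.3888 -0.055 ]
r [ 22. 268.] [35. 43.] 1031.0 [ 0.4885 -0.1647]
r [277. 233.] [31.1 47.4] 1364.0 [0.5236 0.0219]
r [506. 149.] [39.6 68.4] 2245.5 [0.5169 0.1819]
```

View pics/w4.png

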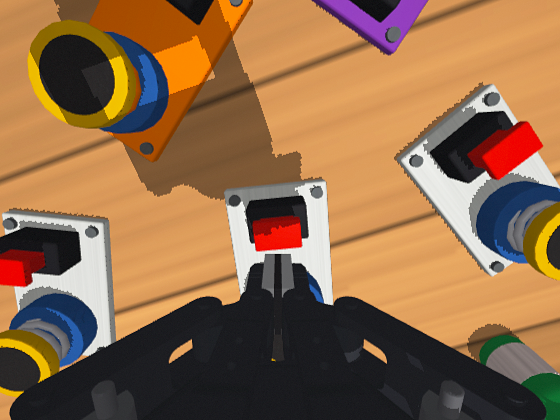

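The tag is at (277,233), i.e. (0.524, 0.022), directly under the tips. Pushing it down.

```bash
python3 -m crank '[{"rotation":[0,0,0],"xyz":[0,0,25],"grip":1},{"rotation":[0,0,0],"xyz":[0,0,45],"grip":1},{"rotation":[0,0,0],"xyz":[0,0,54],"grip":1},{"rotation":[0,0,0],"xyz":[0,0,58],"grip":1},{"rotation":[0,0,0],"xyz":[0,0,62],"grip":1}]'
python3 -m crank '[{"rotation":[0,0,0],"xyz":[0,0,4],"grip":1},{"rotation":[0,0,0],"xyz":[0,0,7],"grip":1},{"rotation":[0,0,0],"xyz":[0,0,9],"grip":1},{"rotation":[0,0,0],"xyz":[0,0,10],"grip":1},{"rotation":[0,0,0],"xyz":[0,0,10],"grip":1}]'
```

```text
time_s: 12.22
tcp_pos: [0.5238, 0.0229, 0.1334]
eef_rot: [0.164, 0.987, -0.0, 0.0]
ft_force: [-3.0, -1.9, 4.9]
opening: -0.001
finger_force: 2.4
time_s: 12.85
tcp_pos: [0.5237, 0.0233, 0.1229]
eef_rot: [0.164, 0.987, 0.0, 0.0]
ft_force: [2.3, -1.3, 3.0]
opening: 0.0
finger_force: 1.4
```

Not at the stop yet; pushing on in small steps.

```bash
python3 -m crank '[{"rotation":[0,0,0],"xyz":[0,0,0.5],"grip":1},{"rotation":[0,0,0],"xyz":[0,0,1],"grip":1},{"rotation":[0,0,0],"xyz":[0,0,1.5],"grip":1},{"rotation":[0,0,0],"xyz":[0,0,1.5],"grip":1},{"rotation":[0,0,0],"xyz":[0,0,1.5],"grip":1}]'
```

```text
time_s: 13.48
tcp_pos: [0.5237, 0.0233, 0.1225]
eef_rot: [0.164, 0.987, 0.0, 0.0]
ft_force: [-5.0, -2.9, 18.0]
opening: -0.001
finger_force: 9.3
```

The force has risen to 18 N with almost no travel, so the tag is at its stop. Retracting up and back, then checking.

```bash
python3 -m crank '[{"rotation":[0,0,0],"xyz":[0,0,-30],"grip":1},{"rotation":[0,0,0],"xyz":[0,0,-85],"grip":1},{"rotation":[0,0,0],"xyz":[0,0,-140],"grip":1},{"rotation":[0,0,0],"xyz":[40,0,-180],"grip":1},{"rotation":[0,0,0],"xyz":[80,0,-220],"grip":1}]'
python3 -m crank '[{"rotation":[0,0,0],"xyz":[40,0,0],"grip":1},{"rotation":[0,0,0],"xyz":[40,0,0],"grip":1},{"rotation":[0,0,0],"xyz":[40,0,0],"grip":1},{"rotation":[0,0,0],"xyz":[40,0,0],"grip":1},{"rotation":[0,0,0],"xyz":[40,0,0],"grip":1}]'
python3 - <<'E'
from h import *
im=bot.get_image("side");cv2.imwrite("pics/s2.png",cv2.resize(im[120:340,150:370,::-1],(590,590),interpolation=2))
c=cam("side")
for k,z in(("y",.072),("r",.068)):
    for b in blobs(im,k): print(k,np.round(b[0]),np.round(b[1],1),cast(c,b[0],z)[:2].round(3),cast(c,b[0],.05)[:2].round(3))
E
```

```text
time_s: 14.1
tcp_pos: [0.4464, 0.0495, 0.3421]
eef_rot: [0.164, 0.987, 0.0, -0.001]
ft_force: [-0.4, -0.2, 0.8]
opening: 0.0
finger_force: 0.0
time_s: 14.72
tcp_pos: [0.4104, 0.0618, 0.341]
eef_rot: [0.164, 0.986, -0.0, -0.0]
ft_force: [-0.4, -0.3, -0.0]
opening: -0.002
finger_force: 0.0
y [113. 329.] 17.9 [0.69  0.368] [0.702 0.359]
y [338. 322.] 16.3 [0.327 0.21 ] [0.328 0.197]
y [200. 283.] 15.2 [0.594 0.225] [0.604 0.212]
y [342. 215.] 12.9 [ 0.388 -0.051] [ 0.391 -0.073]
y [241. 206.] 12.6 [0.606 0.008] [ 0.616 -0.012]
y [488. 109.] 30.8 [ 0.107 -0.624] [ 0.101 -0.664]
y [378.  88.] 12.9 [ 0.427 -0.621] [ 0.431 -0.66 ]
r [ 90. 374.] [19.9 15.2] [0.677 0.449] [0.686 0.444]
r [320. 285.] [10.2 17. ] [0.38  0.143] [0.383 0.13 ]
r [244. 282.] [12.  9.] [0.517 0.189] [0.523 0.178]
r [357. 246.] [13.2 15.7] [0.337 0.022] [0.338 0.006]
```

View pics/s2.png

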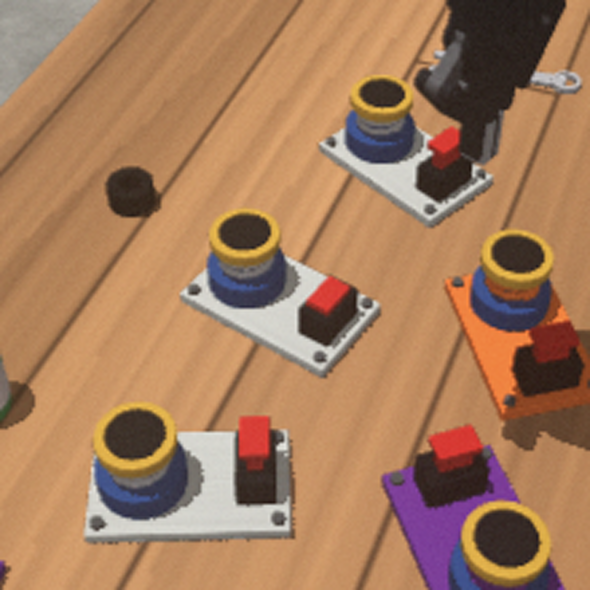

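The middle tag (crop about (325,295)) rests on its block. The other two tags are up, all pads are back at rest, and the stands have not moved.

```bash
python3 -c "
from rig import bot
print(bot.hand_in())"
```

```text
the job is handed in; nothing more can be done
None
```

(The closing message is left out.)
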